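Seat the float bowl and click the float gauge over it

ROBOT

A 7-joint arm with a two-finger parallel gripper is mounted at the origin on the work surface. World frame = base frame: x ahead of the robot, y to its left, z up, the work surface at z = 0. Lengths are in m, angles in rad, forces in N, time in s.
With the tool pointing down it reaches from about 0.4 to 0.85 m from the base axis. Payload 4.5 kg.
Tool frame: the origin (TCP) lies on the centre line of the jaws, within the pads' length; the fingertips stand ahead of it and the grasp point (between the pads) lies 3 mm ahead of it (r.finger_overhang is the z of the fingertips in the tool frame, in m); z points along the fingers, y is the direction in which the jaws open and shut (so a half turn about z gives the same grasp; the last joint's range is limited). The gripper opens to 88 mm and grips with 3 to 60 N. Pads are 18 mm wide; open, the fingers measure 123 mm over their backs; the gripper's body (75 mm by 187 mm) begins 45 mm behind the grasp point.
Start: joints at [1.16, 0.689, -0.195, 1.565, 0.157, 0.902, -0.215], TCP at [0.269, -0.564, 0.261] pointing down, gripper open.
Joint ranges: [-3.01, 3.01], [-0.46, 2.08], [-1.47, 1.51], [0.13, 2.56], [-1, 4.14], [0.04, 2.09], [-2.66, 2.66]. Speed limits (rad/s): [2.57, 2.57, 3.14, 3.14, 3.14, 3.14, 3.14].

INTERFACE

Orientations are given as a unit quaternion [x, y, z, w].
In Python, from plant import get_state, snapshot, camera_model, workorder, boxes_of, mark_of, r gives the robot as it stands.
- The arm moves only by the tool jog_arm, never from a script. Its argument "rows" is a list of rows, each a list of 2 entries, a list of its own where there are three numbers: the shift along the tool's x, y, z normalised to -1 to 1, where 1 is 75 cm, then the turn about the tool's z normalised to -1 to 1, where 1 is 2 rad. A call has 1 to 20 rows; each row is the pose to reach, as a shift and turn from the pose commanded when the call began, along the tool's axes at that moment; what a row does not reach only later rows make up. A row lasts 1/12 s, in which the tool goes at most 41.7 mm and 7.16 degrees, less where a joint would pass 70% of its speed; a pose out of reach is approached as far as the arm can. A call with a number of a shift or a turn outside -1 to 1 is refused whole. A call with a gripper value outside its range is refused whole. "gripper" is the finger opening in mm, from 0 to 88.1, set as the call begins (left out, the last holds). The fingers move at their own pace and stop on an object; "newtons" is the grip in N (left out, the last holds). Time passes only in rows, so rows that repeat a pose let the fingers close. It gives the time, the measured TCP pose, the force and the opening at its end, in the units of the state.
- get_state(): the state, without advancing time (a new reading comes with each control period).
- snapshot(name): name is "scene" or "top"; returns the picture (480x640x3 uint8, red, green, blue); there is no depth.
- camera_model(name): a dict with "mtx" (3x3 intrinsics, pixels), "extrinsics" (4x4, takes a point from camera to world coordinates). Camera axes: x right, y up, looking along -z (the intrinsics and any distortion apply to the point x, -y, -z); pixel columns grow to the right and rows downward; lengths in m; the calibration is good to about 2 mm. A picture is of the moment at which its call begins. camera_model takes no time and is no camera call.
- workorder.finish_job(): hands the job in, once; it reports no verdict.
Trained networks look in the newest picture that a camera, given by its name, has taken for a name from the list of things; names that differ only in an ending like _2 or _b are one class to them, and where a whole thing is asked for, a point or a joint stands for the part that bears it (a point fixed in the world has none). Each returns a list of dicts, best first, with "p" (0 to 1); they miss things now and then, are a little off and sometimes report something else, mostly with a low value. They report only what shows in the picture. A call takes as long as a camera call. They do not tell look-alikes from the thing itself.
- boxes_of(thing, camera): "rect" ([left, top, right, bottom] in pixels, round what is visible of it).
- mark_of(thing, camera): "pixel" ([row, column] in pixels: a listed point, or the origin of a listed thing).
The state is a dict: "clock": time; "q": joint angles; "qd": joint speeds; "joint_torque": joint torques, N m; "tool_pos": TCP position; "eef_rot": TCP orientation; "contact_force": force on the tool from outside, world axes, zero at the start; "moment": the same for the moment, N m; "opening": opening from 0.0 (shut) to 1.0 (fully open).
Only numpy, scipy, OpenCV 4.12 (cv2) and the standard library are available. Lean on these libraries where they do the work, as an engineer would, in place of code of your own. Each camera call takes 0.05 s, during which the arm holds its last target.

TASK

The blue float bowl was left mouth-down on the rubber mat: turn it over and stand it mouth-up in the middle of the black square seat of the float-height gauge, and let go of it. Then take the gauge's red carriage by its black knob, slide it along the rail until its ball clicks into the notch at the yellow mark, so that the dial stands over the bowl, without running past the notch. Finish there still holding the knob; leave the other things on the shelf where they are.

Things in the scene. Friction and masses are not known exactly. Their poses are not given: they have to be found in the camera images.
- bowl_mid (a point): Centre (half-way up) of the blue anodized float bowl, a loose, square, straight-sided open cup 52 x 52 mm and 50 mm tall, walls 4 mm, about 0.14 kg, flat closed bottom (25 mm from this point) so that it also lies steadily on any side. Its z axis points out of the CLOSED bottom: z up means mouth-down (as at the start), z down means mouth-up. Its x and y axes are square to its four sides. It starts on the black rubber mat, whose top is 3 mm above the shelf.
- bowl: The same bowl; origin at the centre of its mouth rim, axes as above.
- seat (a point): Centre of the top of the black rubber seat, 76 x 76 mm with a white border 84 mm square, on the gauge's base plate (fixed, 200 x 320 x 8 mm); 12 mm above the shelf. The gauge's yaw varies; this point's y axis runs along the rail, x square to it away from the robot side (the rail runs 105 mm beyond the seat in +x), z up.
- knob (a point): Middle of the black square knob on the red carriage: 18 x 18 mm, sides square to the rail, reaching 20 mm above and 22 mm below this point, 120 mm above the shelf. The carriage body under it is 44 x 50 mm, top 98 mm above the shelf. From it an arm, 14 mm wide, reaches 105 mm in -x to a round dial 36 mm across (top 104 mm above the shelf) with a brass pin whose tip is 71 mm above the shelf. Axes as the seat's.
- notch (a point): Where the middle of the knob is when the carriage sits in the notch (same height, same axes as the seat; straight beyond the seat in +x). Marked by a yellow band on the rail and between two brass ridges. The carriage starts 110 to 170 mm from it on its +y side and slides in -y to it.
- carriage (a joint): Travel of the red carriage along the steel rail in m, growing as it moves in -y of the gauge; 0 at the far +y end, 0.170 in the notch, end stop at 0.205. It needs about 1.5 N to slide. A sprung ball rides over a ridge 6.4 mm before the notch (resistance rises to about 7 N from 12.6 mm before the notch), then drops in; the same ridge stands 6.4 mm after the notch, so 7 N or so holds it there.
- gauge: The float-height gauge fixture: origin at the centre of the underside of its base plate; y along the rail, x away from the robot side. The steel rail (320 mm long, top 74 mm above the shelf) lies at x = +55 mm; its end posts reach 82 mm.
- funnel: Yellow plastic funnel standing on its wide rim, 116 mm across, 105 mm tall; a bystander, origin under its centre.
- manifold: Cast aluminium intake manifold, 90 x 75 mm, 93 mm tall; a bystander, origin under its centre.
- density_gauge: Dented steel air density gauge in a round upright housing, 110 mm across, 121 mm tall; a bystander, origin under its centre.
- cleaner_can: Red spray can, 66 mm across, 190 mm tall; a bystander, origin under its centre.
- screwdriver: Screwdriver lying on the shelf; a bystander.
Mind the look-alikes: they are no part of the job. Of the things like the bowl, leave any that is turquoise; of the rest the larger one is meant.

How it is judged:
On the way, in this order (a step that is already met when the one before it is completed fails the run):
1. the bowl stands mouth-up in the middle of the seat, let go (horizontal distance between bowl_mid and seat below 0.015 m and angle between bowl_mid's own z axis and vertical above 3.04 rad and z of bowl_mid in the frame of seat between 0.02 and 0.03 m and linear speed of bowl below 0.03 m/s and contact force between the fingers and bowl below 0.05 N), for 0.2 s.
2. the carriage sits in the notch, the knob in the fingers (y of knob in the frame of notch between -0.0025 and 0.0025 m and contact force between the fingers and carriage above 1.5 N and distance between the grasp point and knob below 0.035 m), for 0.3 s.
At the end, for the whole second after the job is handed in: The bowl stands mouth-up (within 0.1 rad) on the seat, its centre within 15 mm of the seat's centre, untouched by the fingers; the carriage is within 2.5 mm of the notch and still; the fingers still hold its knob (over 1.5 N on the carriage, grasp point within 35 mm of the knob's middle) (all of step 1 and all of step 2 and velocity of joint carriage between -0.01 and 0.01 m/s); the arm keeps its last pose, push and grip.
It fails at once if the carriage runs more than 8 mm past the notch (value of joint carriage above 0.178 m).
It fails at once if a bystander is moved more than 25 mm (distance of any of funnel, manifold, density_gauge, cleaner_can, screwdriver from where it was at the start of the episode above 0.025 m).
It also fails if it takes over 64 s, if anything falls off the work surface, if the arm or the gripper's body presses on something with over 40 N, if the wrist force passes 120 N, or if a joint passes its speed limit or range.

## Working session

There is one attempt and no reset: what is moved stays moved. The work goes in short steps, Python scripts to look and compute and a tool call to move; the robot and the scene stay as the last step left them, time stands still between calls to the robot, and variables do not carry over. Pictures are saved under pics/ and viewed, and the job is handed in when it is done.

Besides the shell and the picture viewer there is one more tool, called after "Request:" in YAML: its name, and indented under it one key for each argument. jog_arm: Moves the arm, as the interface text tells. Scaled input: -1 to 1 covers 75 cm each way for a shift and 2 rad each way for a turn. Its arguments: {"type":"object","properties":{"rows":{"type":"array"},"gripper":{"type":"number"},"newtons":{"type":"number"}},"required":["rows"]}

```bash
ls; mkdir -p pics; python3 - <<'E'
from plant import *
import cv2
print(get_state()); print(r.finger_overhang)
for n in ("scene","top"):
    im=snapshot(n); cv2.imwrite(f"pics/{n}0.png",im[:,:,::-1]); m=camera_model(n); print(n,m)
    for t in ("bowl_mid","seat","knob","notch","funnel","manifold","density_gauge","cleaner_can","screwdriver"):
        print(t,[( [round(x) for x in d["pixel"]],round(d["p"],2)) for d in mark_of(t,n)])
print(get_state()["clock"])
E
```

```text
pics
{'clock': 0.0, 'q': array([ 1.15976738,  0.68995892, -0.19450424,  1.56634358,  0.1573365 ,
        0.90249273, -0.21509046]), 'qd': array([-0.00025278, -0.00049995,  0.00026152,  0.00148223, -0.00079215,
        0.00045977, -0.00104791]), 'joint_torque': array([-4.45164378e-04, -5.27557290e+01, -1.26655832e+00, -1.53428954e+01,
       -5.26109990e-02,  6.56568620e-03,  1.86204893e-04]), 'tool_pos': array([ 0.26863204, -0.56367287,  0.25992552]), 'eef_rot': array([ 9.75355273e-01,  2.20638335e-01, -2.80291393e-04, -8.59441069e-04]), 'contact_force': array([0.09541882, 1.1018267 , 0.18689846]), 'moment': array([ 0.01185565, -0.00603231, -0.02975436]), 'opening': 1.0044200890076511}
0.022
scene {'mtx': array([[535.00916277,   0.        , 316.06050839],
       [  0.        , 535.00916277, 244.73667649],
       [  0.        ,   0.        ,   1.        ]]), 'extrinsics': array([[-0.04644304, -0.80038904,  0.5976792 ,  1.33232113],
       [ 0.99878648, -0.04702451,  0.01463792,  0.0019424 ],
       [ 0.01638954,  0.59763373,  0.80160171,  1.20444056],
       [ 0.        ,  0.        ,
[... 453 characters left out ...]
     , 595.93288504, 242.0580297 ],
       [  0.        ,   0.        ,   1.        ]]), 'extrinsics': array([[-0.0161077 ,  0.99213245, -0.12415208,  0.32248035],
       [-0.99982556, -0.01480824,  0.0113824 , -0.01658499],
       [ 0.00945438,  0.12431376,  0.99219792,  1.75904602],
       [ 0.        ,  0.        ,  0.        ,  1.        ]])}
bowl_mid [([280, 401], 0.76), ([329, 379], 0.61), ([322, 420], 0.59)]
seat [([254, 265], 0.78)]
knob [([208, 216], 0.78)]
notch [([208, 262], 0.93)]
funnel [([204, 431], 0.62), ([164, 290], 0.62)]
manifold [([287, 469], 0.75), ([210, 264], 0.56)]
density_gauge [([165, 289], 0.73)]
cleaner_can [([181, 348], 0.71)]
screwdriver [([285, 142], 0.67)]
1.0
```

View pics/scene0.png

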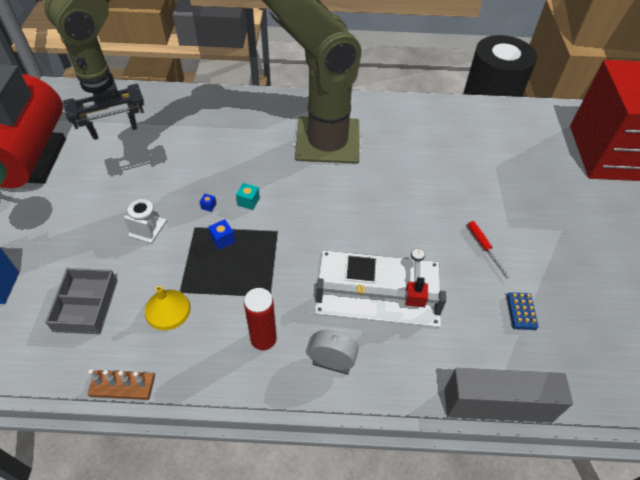

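View pics/top0.png

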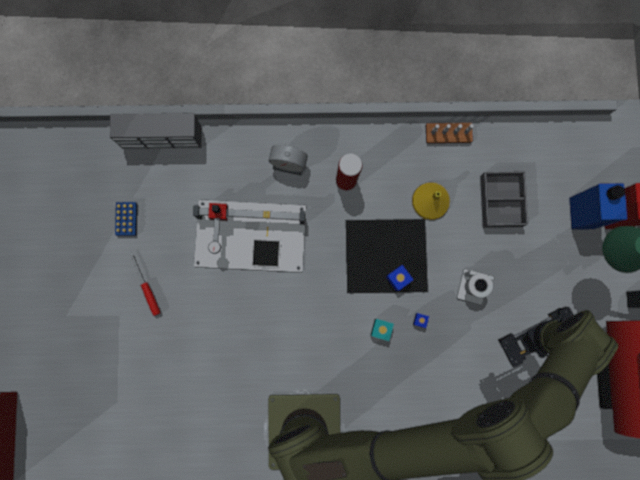

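```bash
python3 - <<'E'
import cv2
a=cv2.imread("pics/top0.png")[240:370,340:470];b=cv2.imread("pics/top0.png")[150:320,160:330]
cv2.imwrite("pics/c1.png",cv2.resize(a,(520,520),interpolation=cv2.INTER_CUBIC))
cv2.imwrite("pics/c2.png",cv2.resize(b,(595,595),interpolation=cv2.INTER_CUBIC))
E
```

```text
(no output)
```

View pics/c1.png

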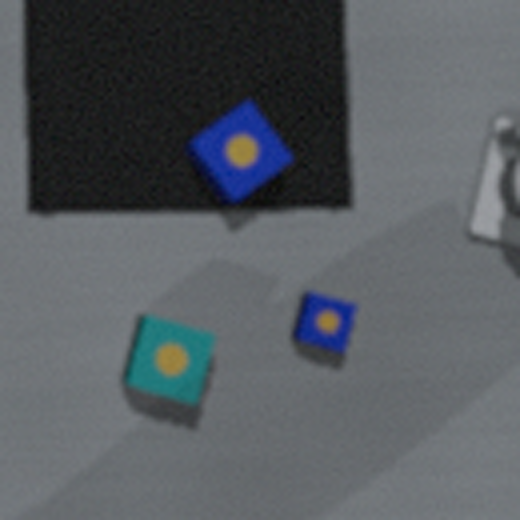

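View pics/c2.png

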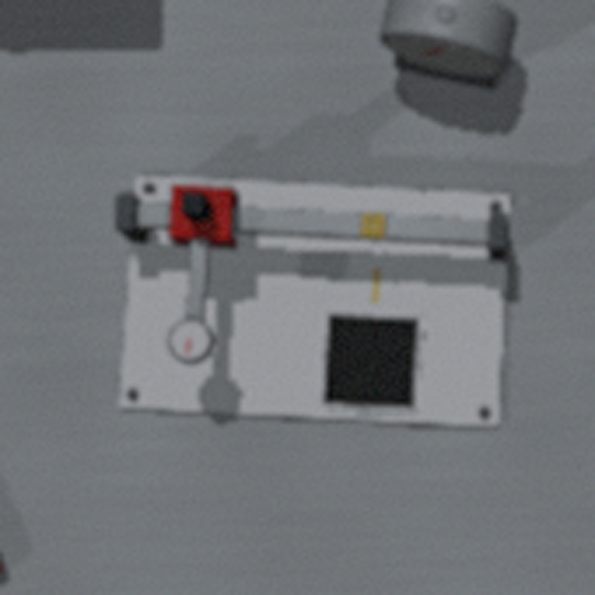

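Candidates for the bowl in the top picture (row, col): blue on the mat (278,400), small blue (321,421) and turquoise (330,382). The close crop confirms that the one on the mat is the larger blue one, so I choose that. The seat is at (253,266), the yellow notch mark at (214,266) and the knob at (208,216).

```bash
cat > h.py <<'E'
from plant import *
import numpy as np, cv2
from scipy.spatial.transform import Rotation as R
def toworld(name,row,col,z):
    m=camera_model(name);K=m["mtx"];E=m["extrinsics"]
    d=np.linalg.inv(K)@[col,row,1]; d=E[:3,:3]@(d*[1,-1,-1]); o=E[:3,3]
    return o+d*(z-o[2])/d[2]
def topix(name,p):
    m=camera_model(name);E=m["extrinsics"]
    c=E[:3,:3].T@(np.array(p)-E[:3,3]); u=m["mtx"]@(c*[1,-1,-1]); return (u[1]/u[2],u[0]/u[2])
def pose():
    s=get_state(); M=R.from_quat(s["eef_rot"]).as_matrix(); return s,np.array(s["tool_pos"]),M
def quad(name,mask,z):
    c=max(cv2.findContours(mask.astype(np.uint8),0,cv2.CHAIN_APPROX_NONE)[0],key=cv2.contourArea)
    w=np.array([toworld(name,p[0][1],p[0][0],z)[:2] for p in c])
    (cx,cy),wh,a=cv2.minAreaRect((w*1000).astype(np.float32)); return cx,cy,wh,a
E
python3 - <<'E'
from h import *
im=cv2.imread("pics/top0.png"); hsv=cv2.cvtColor(im,cv2.COLOR_BGR2HSV)
def win(m,r0,r1,c0,c1):
    k=np.zeros_like(m); k[r0:r1,c0:c1]=m[r0:r1,c0:c1]; return k
H,S,V=cv2.split(hsv)
bl=((H>105)&(H<130)&(S>150)).astype(np.uint8)
mm=cv2.morphologyEx(win(bl,255,305,380,420),cv2.MORPH_CLOSE,np.ones((7,7)))
print("bowl",quad("top",mm,.053))
dk=(V<55).astype(np.uint8)
print("seat",quad("top",win(dk,238,268,248,282),.012))
print("seat mark",toworld("top",254,265,.012), "notch",toworld("top",208,262,.12),"knob",toworld("top",208,216,.12))
base=((V>140)&(S<40)).astype(np.uint8)
b=cv2.morphologyEx(win(base,195,275,190,310),cv2.MORPH_CLOSE,np.ones((25,25)))
print("base",quad("top",b,.008))
ye=((H>15)&(H<32)&(S>90)).astype(np.uint8)
print("yellow",quad("top",win(ye,208,222,255,280),.074))
rd=(((H<8)|(H>172))&(S>130)).astype(np.uint8)
print("red",quad("top",win(rd,200,225,203,232),.098))
print("mat",quad("top",cv2.morphologyEx(win(dk,215,300,340,435),cv2.MORPH_CLOSE,np.ones((5,5))),.003))
for n,z in(("bowl",.028),):
  print(toworld("scene",232,221,.028),toworld("top",280,401,.028))
print("scene seat",toworld("scene",266,362,.012),"knob",toworld("scene",281,417,.12),"notch",toworld("scene",278,364,.12))
for n,p,z in(("dens",(165,289),0),("can",(181,348),0),("funnel",(204,431),0),("manif",(287,469),0)): print(n,toworld("top",*p,z))
E
```

```text
bowl (428.0294189453125, -278.289306640625, (59.55600357055664, 64.1078872680664), 34.34510040283203)
seat (511.5202941894531, 107.42149353027344, (69.81546783447266, 69.50752258300781), 86.51288604736328)
seat mark [0.50780611 0.10864618 0.012     ] notch [0.62548312 0.10850966 0.12      ] knob [0.62732448 0.2366244  0.12      ]
base (565.0606079101562, 153.9519805908203, (320.1531066894531, 195.85147094726562), 86.18184661865234)
yellow (614.9267578125, 100.63609313964844, (17.16726303100586, 14.51756763458252), 89.1728515625)
red (622.4825439453125, 236.64398193359375, (48.09591293334961, 43.56865310668945), 85.30460357666016)
mat (498.5736083984375, -249.1766357421875, (236.67401123046875, 216.85696411132812), 89.94871520996094)
[ 0.42651965 -0.28569277  0.028     ] [ 0.42411227 -0.28726648  0.028     ]
scene seat [0.50760745 0.10758088 0.012     ] knob [0.61860801 0.23070312 0.12      ] notch [0.61728144 0.10268403 0.12      ]
dens [0.77843634 0.03543644 0.        ]
can [ 0.72658684 -0.14184861  0.        ]
funnel [ 6.52575390e-01 -3.89721233e-01  2.22044605e-16]
manif [ 0.40196294 -0.49209521  0.        ]
```

```bash
cat >> h.py <<'E'
from scipy.optimize import minimize
def bluemask(im,c,rad=30):
    H,S,V=cv2.split(cv2.cvtColor(im,cv2.COLOR_BGR2HSV))
    b=((H>105)&(H<130)&(S>120)&(V>30)).astype(np.uint8)
    k=np.zeros_like(b); r0,c0=int(c[0]),int(c[1]); k[r0-rad:r0+rad,c0-rad:c0+rad]=b[r0-rad:r0+rad,c0-rad:c0+rad]
    n,l,st,_=cv2.connectedComponentsWithStats(k)
    if n<2: return k
    i=1+np.argmax(st[1:,4]); k=(l==i).astype(np.uint8)
    cs=cv2.findContours(k,0,cv2.CHAIN_APPROX_NONE)[0]; k2=np.zeros_like(k); cv2.fillConvexPoly(k2,cv2.convexHull(np.vstack(cs)),1); return k2
def fitbowl(ims,x0,z0,ha=.026,hb=.026,hh=.025,rad=30,cams=("top","scene")):
    ms={n:cv2.resize(bluemask(ims[n],topix(n,(x0[0],x0[1],z0+hh)),rad),None,fx=4,fy=4,interpolation=0) for n in cams}
    def cost(x):
        c,s=np.cos(x[2]),np.sin(x[2]); t=0
        for n in cams:
            pts=[]
            for a in(-ha,ha):
                for b in(-hb,hb):
                    for z in(z0,z0+2*hh):
                        q=topix(n,(x[0]+c*a-s*b,x[1]+s*a+c*b,z)); pts.append([4*q[1]+1.5,4*q[0]+1.5])
            k=np.zeros_like(ms[n]); cv2.fillConvexPoly(k,cv2.convexHull(np.round(np.array(pts)).astype(np.int32)),1)
            t+=1-(k&ms[n]).sum()/max(1,(k|ms[n]).sum())
        return t
    best=None
    for y in (x0[2],x0[2]+.3,x0[2]-.3):
        S=np.array([x0,x0,x0,x0],float); S[:,2]=y; S[1,0]+=.008;S[2,1]+=.008;S[3,2]+=.2
        o=minimize(cost,[x0[0],x0[1],y],method="Nelder-Mead",options=dict(initial_simplex=S,xatol=1e-4,fatol=1e-4,maxiter=200))
        if best is None or o.fun<best.fun: best=o
    return best.x,best.fun
def look(tag):
    ims={}
    for n in("scene","top"):
        ims[n]=snapshot(n)[:,:,::-1].copy(); cv2.imwrite(f"pics/{n}{tag}.png",ims[n])
    return ims
E
python3 - <<'E'
from h import *
ims={n:cv2.imread(f"pics/{n}0.png") for n in("top","scene")}
for cams in (("top","scene"),("top",),("scene",)):
    print(fitbowl(ims,[.426,-.284,.6],.003,cams=cams))
s,p,M=pose(); print(p,M.round(3))
E
```

```text
Traceback (most recent call last):
  File "h.py", line 42, in fitbowl
    o=minimize(cost,[x0[0],x0[1],y],method="Nelder-Mead",options=dict(initial_simplex=S,xatol=1e-4,fatol=1e-4,maxiter=200))
  File "h.py", line 35, in cost
    q=topix(n,(x[0]+c*a-s*b,x[1]+s*a+c*b,z)); pts.append([4*q[1]+1.5,4*q[0]+1.5])
  File "h.py", line 9, in topix
    m=camera_model(name);E=m["extrinsics"]
ValueError: time passes only in moves, steps and waits
```

```bash
sed -i 's/^import numpy as np, cv2/import numpy as np, cv2\n_cm=camera_model; _c={}\ndef camera_model(n):\n    if n not in _c: _c[n]=_cm(n)\n    return _c[n]/' h.py
python3 - <<'E'
from h import *
ims={n:cv2.imread(f"pics/{n}0.png") for n in("top","scene")}
for cams in (("top","scene"),("top",),("scene",)):
    print(fitbowl(ims,[.426,-.284,.6],.003,cams=cams))
s,p,M=pose(); print(s["clock"],p,M.round(3))
E
```

```text
(array([ 0.43357414, -0.2827833 ,  0.6997245 ]), np.float64(0.2407179352920763))
(array([ 0.43130982, -0.28286073,  0.72133841]), np.float64(0.1692872117400419))
(array([ 0.43420286, -0.28312666,  0.66005113]), np.float64(0.054105064485687304))
1.0 [ 0.26893453 -0.56421415  0.26075109] [[ 0.903  0.43   0.   ]
 [ 0.43  -0.903 -0.   ]
 [-0.     0.    -1.   ]]
```

```bash
python3 - <<'E'
from h import *
print(toworld("top",240+150/4-.4,340+240/4-.4,.053))
cs=[(188,147),(250,98),(293,157),(237,203)]
w=np.array([toworld("top",240+b/4-.4,340+a/4-.4,.053) for a,b in cs]); print(w.mean(0), np.linalg.norm(w-np.roll(w,1,0),axis=1), np.arctan2(*(w-np.roll(w,1,0)).T[1::-1]))
E
```

```text
[ 0.43101975 -0.27962151  0.053     ]
[ 0.43015339 -0.28103418  0.053     ] [0.05283862 0.05731243 0.05199922 0.05241276] [ 0.69465278 -0.92375787 -2.54055939  2.23375789]
```

```bash
cat >> h.py <<'E'
def plan(*tg):
    s,p,M=pose(); y0=np.arctan2(M[1,0],M[0,0]); print("t",s["clock"],"p",p.round(4),"yaw",round(y0,4),"tilt",round(np.degrees(np.arccos(-M[2,2])),2))
    for (x,y,z,yaw) in tg:
        d=M.T@(np.array([x,y,z])-p)/.75; dy=-(yaw-y0); print("rows",d.round(4),round(dy/2,4))
E
python3 - <<'E'
from h import *
plan((.392,-.312,.16,.66),(.392,-.312,.068,.66))
E
```

```text
t 1.0 p [ 0.2689 -0.5642  0.2608] yaw 0.4448 tilt 0.01
rows [ 0.2928 -0.233   0.1343] -0.1076
rows [ 0.2928 -0.233   0.257 ] -0.1076
```

Request:
jog_arm:
  rows:
    - [[0.2928, -0.233, 0.06], -0.1076]
    - [[0.2928, -0.233, 0.06], -0.1076]
    - [[0.2928, -0.233, 0.06], -0.1076]
    - [[0.2928, -0.233, 0.06], -0.1076]
    - [[0.2928, -0.233, 0.06], -0.1076]
    - [[0.2928, -0.233, 0.06], -0.1076]
    - [[0.2928, -0.233, 0.06], -0.1076]
    - [[0.2928, -0.233, 0.257], -0.1076]
    - [[0.2928, -0.233, 0.257], -0.1076]
    - [[0.2928, -0.233, 0.257], -0.1076]
    - [[0.2928, -0.233, 0.257], -0.1076]
    - [[0.2928, -0.233, 0.257], -0.1076]
  gripper: 0
  newtons: 20

```text
clock: 2.0
tool_pos: [0.3903, -0.3103, 0.064]
eef_rot: [0.946, 0.325, -0.002, -0.003]
contact_force: [-0.3, -0.1, -1.3]
opening: 0.116
```

```bash
python3 - <<'E'
from h import *
ims=look("1"); plan((.392,-.312,.068,.66)); print(get_state()["opening"])
a=ims["scene"][150:310,130:310]; cv2.imwrite("pics/s1c.png",cv2.resize(a,None,fx=4,fy=4,interpolation=cv2.INTER_CUBIC)[:600])
E
```

```text
t 2.1 p [ 0.392  -0.3119  0.0679] yaw 0.6602 tilt 0.05
rows [-0.0001  0.0001 -0.0001] 0.0001
0.026082313405808303
```

View pics/s1c.png

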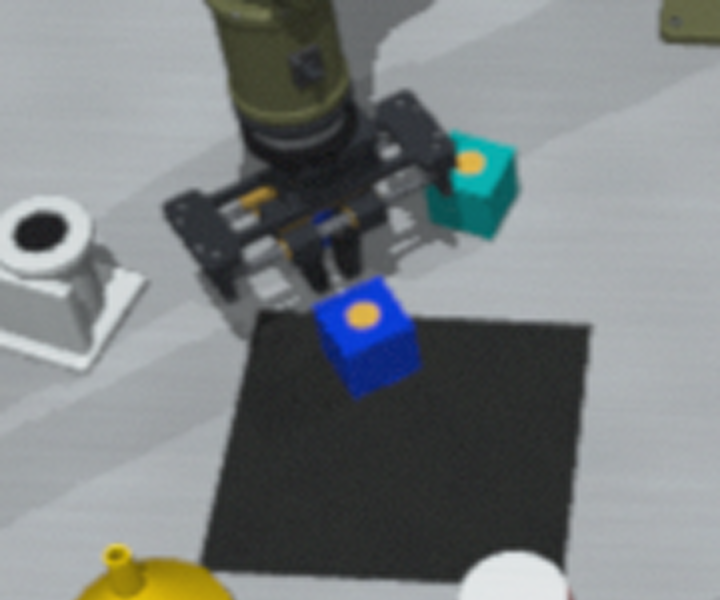

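Request:
jog_arm:
  rows:
    - [[0.016, 0, 0], 0]
    - [[0.026, 0, 0], 0]
    - [[0.034, 0, -0.002], 0]
    - [[0.042, 0, -0.004], 0]
    - [[0.05, 0, -0.006], 0]
    - [[0.058, 0, -0.009], 0]
    - [[0.066, 0, -0.011], 0]
    - [[0.074, 0, -0.0133], 0]
    - [[0.074, 0, -0.0133], 0]
    - [[0.074, 0, -0.0133], 0]

```text
clock: 2.93
tool_pos: [0.4363, -0.2776, 0.078]
eef_rot: [0.946, 0.324, 0.0, 0.0]
contact_force: [-0.6, -0.6, -0.2]
opening: 0.001
```

```bash
cat >> h.py <<'E'
def crop(ims,n,rc,half,tag):
    r0,c0=max(0,rc[0]-half),max(0,rc[1]-half); a=ims[n][r0:rc[0]+half,c0:rc[1]+half]; cv2.imwrite(f"pics/{tag}.png",cv2.resize(a,(560,int(560*a.shape[0]/a.shape[1])),interpolation=cv2.INTER_CUBIC))
E
python3 - <<'E'
from h import *
ims=look("2"); plan((.392,-.312,.068,.66)); crop(ims,"scene",(235,225),70,"s2c")
E
```

```text
t 3.0333 p [ 0.4356 -0.278   0.0778] yaw 0.6598 tilt 0.02
rows [-0.0738  0.0002  0.0131] -0.0001
```

View pics/s2c.png

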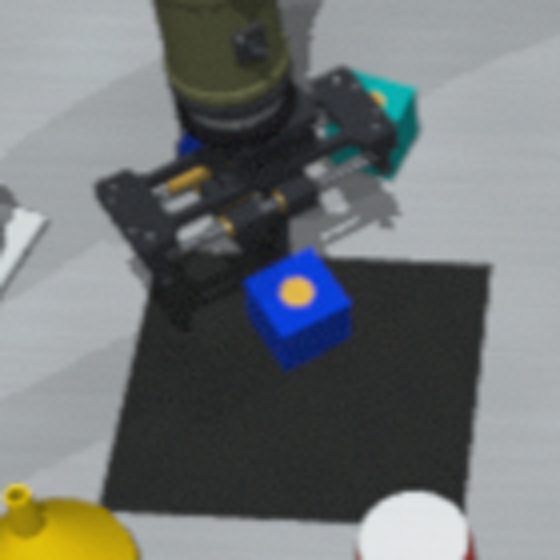

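The low-friction mat let the bowl slide flat, with no tipping. I'll switch to pinching it lightly at a top corner so that gravity swings it a quarter turn, and do that twice.

```bash
python3 - <<'E'
from h import *
ims={n:cv2.imread(f"pics/{n}2.png") for n in("top","scene")}
for cams in (("top","scene"),("top",),("scene",)): print(fitbowl(ims,[.466,-.255,.66],.003,cams=cams))
crop(ims,"top",(270,395),40,"t2c")
E
```

```text
(array([ 0.46641505, -0.25346571,  0.68060157]), np.float64(0.5567410783974769))
(array([ 0.4691492 , -0.24807849,  0.47080644]), np.float64(0.28527706185567014))
(array([ 0.45885136, -0.25896028,  0.72723602]), np.float64(0.06962724806590981))
```

View pics/t2c.png

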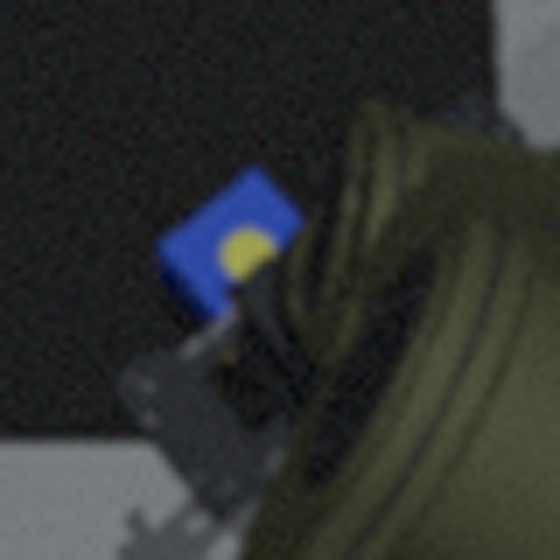

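Request:
jog_arm:
  rows:
    - [[-0.05, 0, 0], 0]
    - [[-0.1, 0, -0.03], 0]
    - [[-0.1, 0, -0.04], 0]
    - [[-0.1, 0, -0.04], 0]
  gripper: 75

```text
clock: 3.37
tool_pos: [0.3745, -0.3266, 0.1093]
eef_rot: [0.947, 0.321, -0.0, 0.001]
contact_force: [-0.2, 0.3, 0.2]
opening: 0.281
```

```bash
python3 - <<'E'
from h import *
ims=look("3")
for cams in (("top","scene"),("scene",)): print(fitbowl(ims,[.463,-.255,.66],.003,cams=cams))
crop(ims,"top",(270,395),40,"t3c");plan((.463,-.255,.1,.66))
E
```

```text
(array([ 0.45901471, -0.26015212,  0.7366942 ]), np.float64(0.2539794573287937))
(array([ 0.45982872, -0.26013335,  0.72573536]), np.float64(0.0724781572676727))
t 3.4667 p [ 0.3773 -0.3239  0.1081] yaw 0.6597 tilt 0.11
rows [ 0.1465 -0.0026  0.011 ] -0.0002
```

View pics/t3c.png

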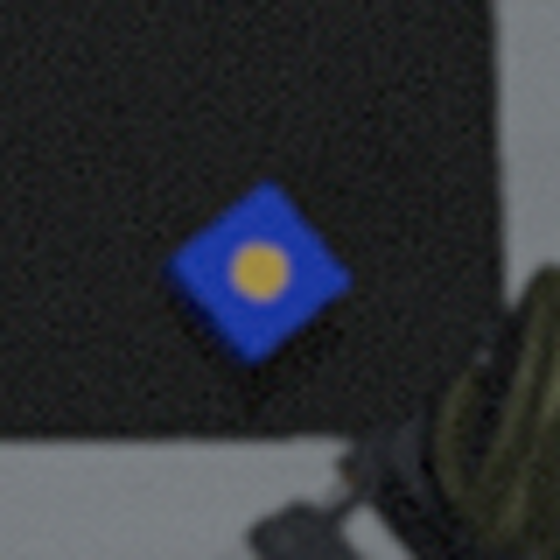

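```bash
python3 - <<'E'
from h import *
cs=[(260,270),(167,265),(267,180),(350,282),(255,365)]
w=np.array([toworld("top",230+b/7-.4,355+a/7-.4,.053) for a,b in cs]); print(w[0],w[1:].mean(0)); v=w[1:]-np.roll(w[1:],1,0); print(np.linalg.norm(v,axis=1), np.arctan2(v[:,1],v[:,0]))
c=np.array([.4595,-.2585]); y=.72; d=np.array([np.cos(y),np.sin(y)])
t=c-d*(.026+.0025)
print(t); plan((*(c-d*.075),.1,y),(*t,.1,y),(*t,.065,y))
E
```

```text
[ 0.4570237  -0.25788959  0.053     ] [ 0.45584457 -0.25775127  0.053     ]
[0.05423664 0.05448458 0.05369963 0.05222302] [ 0.69755772 -0.88687438 -2.48607238  2.26531968]
[ 0.43807354 -0.27729246]
t 3.4667 p [ 0.3773 -0.3239  0.1081] yaw 0.6597 tilt 0.11
rows [0.0402 0.0042 0.0109] -0.0302
rows [0.1021 0.0005 0.0109] -0.0302
rows [0.102  0.0004 0.0576] -0.0302
```

Request:
jog_arm:
  rows:
    - [[0.05, 0.0005, 0], -0.02]
    - [[0.1, 0.0005, 0], -0.02]
    - [[0.1, 0.0005, 0.011], -0.02]
    - [[0.1, 0.0005, 0.011], -0.02]
    - [[0.1, 0.0005, 0.011], -0.02]
    - [[0.1, 0.0005, 0.035], -0.02]
    - [[0.1, 0.0005, 0.0576], -0.02]
    - [[0.1, 0.0005, 0.0576], -0.02]
    - [[0.1, 0.0005, 0.0576], -0.02]
  gripper: 72

```text
clock: 4.22
tool_pos: [0.4347, -0.2785, 0.0643]
eef_rot: [0.94, 0.342, -0.001, -0.001]
contact_force: [0.4, -0.6, -0.4]
opening: 0.819
```

Request:
jog_arm:
  rows:
    - [[0, 0, 0], 0]
    - [[0, 0, 0], 0]
    - [[0, 0, 0], 0]
    - [[0, 0, 0], 0]
    - [[0, 0, 0], 0]
    - [[0, 0, 0], 0]
    - [[0, 0, 0], 0]
  gripper: 46
  newtons: 3

```text
clock: 4.8
tool_pos: [0.4361, -0.2785, 0.0652]
eef_rot: [0.939, 0.343, 0.0, 0.0]
contact_force: [-0.3, -0.6, 4.6]
opening: 0.59
```

Request:
jog_arm:
  rows:
    - [[0, 0, -0.02], 0]
    - [[0, 0, -0.04], 0]
    - [[0, 0, -0.06], 0]
    - [[0, 0, -0.08], 0]
    - [[0, 0, -0.08], 0]
    - [[0, 0, -0.08], 0]

```text
clock: 5.3
tool_pos: [0.4365, -0.2784, 0.1249]
eef_rot: [0.939, 0.343, 0.001, 0.0]
contact_force: [0.4, -0.5, -1.7]
opening: 0.588
```

```bash
python3 - <<'E'
from h import *
ims=look("4"); plan((.463,-.255,.1,.66)); s=get_state(); print(s["opening"],s["contact_force"])
crop(ims,"scene",(225,220),60,"s4c")
E
```

```text
t 5.4 p [ 0.4357 -0.2779  0.1239] yaw 0.7002 tilt 0.07
rows [0.0475 0.0001 0.0318] 0.0201
0.5889369930287115 [ 1.10119626  0.24343957 -1.37571411]
```

View pics/s4c.png

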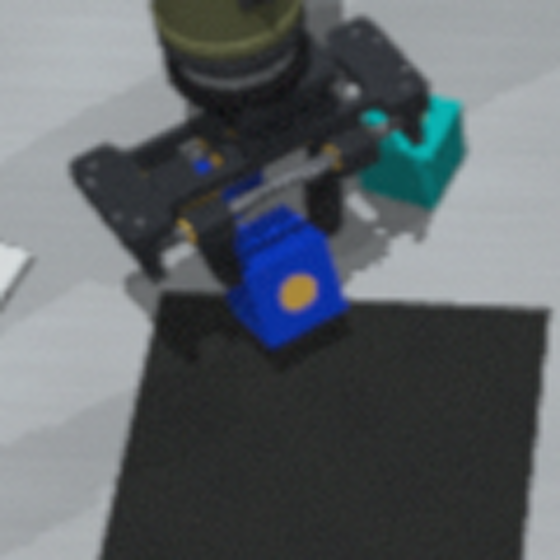

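The pinch swung the bowl by about 55°, and its closed bottom, with the gold dot at crop (297,292), now faces forward. Next I lower it onto its edge with a forward motion so the side lies down, then release.

Request:
jog_arm:
  rows:
    - [[0, 0, 0.025], 0]
    - [[0, 0, 0.048], 0]
    - [[0.004, 0, 0.052], 0]
    - [[0.011, 0, 0.056], 0]
    - [[0.018, 0, 0.06], 0]
    - [[0.026, 0, 0.064], 0]
    - [[0.034, 0, 0.067], 0]
    - [[0.034, 0, 0.067], 0]

```text
clock: 6.07
tool_pos: [0.4575, -0.2604, 0.0746]
eef_rot: [0.939, 0.344, 0.001, 0.0]
contact_force: [1.1, 0.7, -1.5]
opening: 0.592
```

Request:
jog_arm:
  rows:
    - [[0, 0, 0], 0]
    - [[0, 0, 0], 0]
    - [[0, 0, 0], 0]
    - [[0, 0, -0.03], 0]
    - [[0, 0, -0.06], 0]
    - [[-0.05, 0, -0.08], 0]
    - [[-0.1, 0, -0.08], 0]
    - [[-0.12, 0, -0.08], 0]
  gripper: 72

```text
clock: 6.73
tool_pos: [0.3822, -0.3237, 0.1357]
eef_rot: [0.94, 0.34, -0.002, 0.001]
contact_force: [0.3, 0.5, -0.3]
opening: 0.812
```

```bash
python3 - <<'E'
from h import *
ims=look("5"); plan((.463,-.255,.1,.66))
crop(ims,"scene",(225,220),60,"s5c");crop(ims,"top",(265,390),40,"t5c")
E
```

```text
t 6.8333 p [ 0.3829 -0.3228  0.135 ] yaw 0.6929 tilt 0.18
rows [ 0.1401 -0.0014  0.0462] 0.0164
```

View pics/s5c.png

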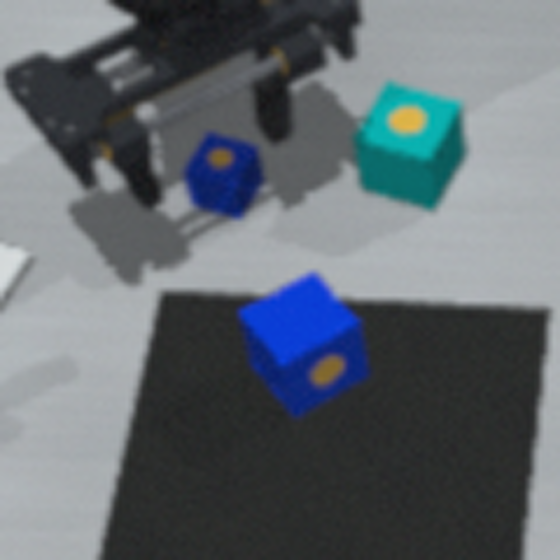

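View pics/t5c.png

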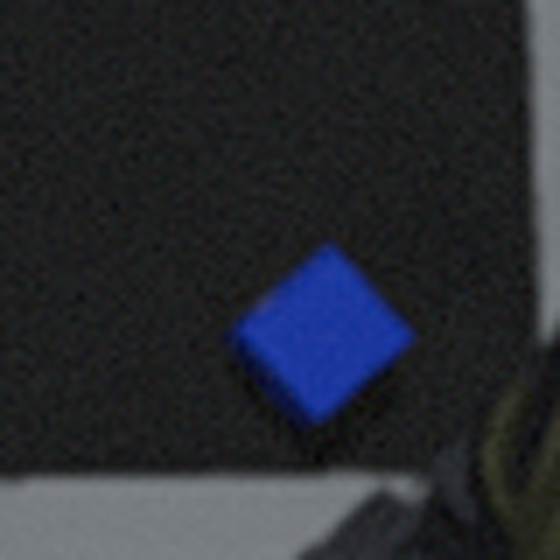

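The bowl lies on its side, with the gold-dot bottom at scene crop (327,370) facing away and the mouth towards the tool. I'll repeat the pinch at the mouth-side top edge.

```bash
python3 - <<'E'
from h import *
ims={n:cv2.imread(f"pics/{n}5.png") for n in("top","scene")}
cs=[(235,330),(330,242),(413,335),(320,420)]
w=np.array([toworld("top",225+b/7-.4,350+a/7-.4,.055) for a,b in cs]); print(w.mean(0)); v=w-np.roll(w,1,0); print(np.linalg.norm(v,axis=1), np.arctan2(v[:,1],v[:,0]))
f=fitbowl(ims,[.458,-.26,.7],.003,ha=.025,hh=.026,cams=("scene",)); print(f)
c=(w.mean(0)[:2]+f[0][:2])/2; y=.71; d=np.array([np.cos(y),np.sin(y)])
t=c-d*(.025+.0025)
print(c,t); plan((*t,.1,y),(*t,.066,y))
E
```

```text
[ 0.4457492  -0.26935758  0.055     ]
[0.05026846 0.05366707 0.05076158 0.05208158] [ 0.73316405 -0.84575602 -2.43978755  2.28659956]
(array([ 0.44923   , -0.27100891,  0.7797643 ]), np.float64(0.061011452315800185))
[ 0.4474896  -0.27018325] [ 0.42663465 -0.28810868]
t 6.8333 p [ 0.3829 -0.3228  0.135 ] yaw 0.6929 tilt 0.18
rows [0.0746 0.0016 0.0464] -0.0086
rows [0.0747 0.0016 0.0917] -0.0086
```

Request:
jog_arm:
  rows:
    - [[0.04, 0.0016, 0.02], -0.01]
    - [[0.0746, 0.0016, 0.0464], -0.01]
    - [[0.0746, 0.0016, 0.0464], -0.01]
    - [[0.0746, 0.0016, 0.07], -0.01]
    - [[0.0746, 0.0016, 0.0917], -0.01]
    - [[0.0746, 0.0016, 0.0917], -0.01]
    - [[0.0746, 0.0016, 0.0917], -0.01]

```text
clock: 7.42
tool_pos: [0.4304, -0.2837, 0.0654]
eef_rot: [0.936, 0.353, -0.0, -0.001]
contact_force: [0.5, -0.7, -0.7]
opening: 0.819
```

Request:
jog_arm:
  rows:
    - [[0, 0, 0], 0]
    - [[0, 0, 0], 0]
    - [[0, 0, 0], 0]
    - [[0, 0, 0], 0]
    - [[0, 0, 0], 0]
    - [[0, 0, 0], 0]
    - [[0, 0, -0.02], 0]
    - [[0, 0, -0.04], 0]
    - [[0, 0, -0.06], 0]
    - [[0, 0, -0.08], 0]
    - [[0, 0, -0.08], 0]
    - [[0, 0, -0.08], 0]
  gripper: 46
  newtons: 3

```text
clock: 8.42
tool_pos: [0.4305, -0.2849, 0.1259]
eef_rot: [0.936, 0.352, 0.0, 0.001]
contact_force: [0.2, 0.4, -2.3]
opening: 0.586
```

```bash
python3 - <<'E'
from h import *
ims=look("6"); plan((.463,-.255,.1,.66)); print(get_state()["opening"])
crop(ims,"scene",(225,220),60,"s6c")
E
```

```text
t 8.5167 p [ 0.4298 -0.2844  0.1249] yaw 0.72 tilt 0.07
rows [ 0.0592 -0.0003  0.0332] 0.03
0.5902743093855144
```

View pics/s6c.png

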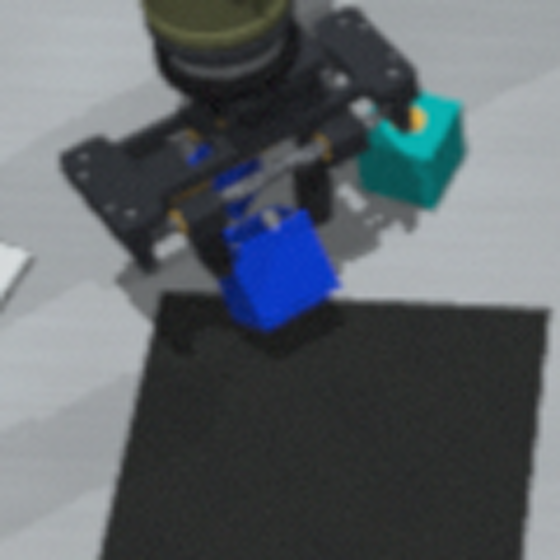

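Swung again, with the mouth now tilting up. I use the same lowering and release.

Request:
jog_arm:
  rows:
    - [[0, 0, 0.025], 0]
    - [[0, 0, 0.048], 0]
    - [[0.004, 0, 0.052], 0]
    - [[0.011, 0, 0.056], 0]
    - [[0.018, 0, 0.06], 0]
    - [[0.026, 0, 0.064], 0]
    - [[0.034, 0, 0.068], 0]
    - [[0.034, 0, 0.068], 0]

```text
clock: 9.18
tool_pos: [0.4512, -0.2664, 0.0746]
eef_rot: [0.935, 0.353, 0.001, 0.0]
contact_force: [0.5, -0.1, -0.9]
opening: 0.592
```

Request:
jog_arm:
  rows:
    - [[0, 0, 0], 0]
    - [[0, 0, 0], 0]
    - [[0, 0, 0], 0]
    - [[0, 0, -0.03], 0]
    - [[0, 0, -0.06], 0]
    - [[-0.05, 0, -0.08], 0]
    - [[-0.1, 0, -0.08], 0]
    - [[-0.12, 0, -0.08], 0]
  gripper: 72

```text
clock: 9.85
tool_pos: [0.3773, -0.3313, 0.1359]
eef_rot: [0.937, 0.35, -0.002, 0.001]
contact_force: [-1.0, -0.6, -0.9]
opening: 0.817
```

```bash
python3 - <<'E'
from h import *
ims=look("7"); plan((.463,-.255,.1,.66))
crop(ims,"scene",(225,220),60,"s7c");crop(ims,"top",(265,390),40,"t7c")
print(fitbowl(ims,[.44,-.275,.7],.003,cams=("scene",)))
E
```

```text
t 9.95 p [ 0.3781 -0.3304  0.1352] yaw 0.7126 tilt 0.18
rows [ 0.1516 -0.002   0.0464] 0.0263
(array([ 0.44926433, -0.27324492,  0.78557768]), np.float64(0.0706806282722513))
```

View pics/s7c.png

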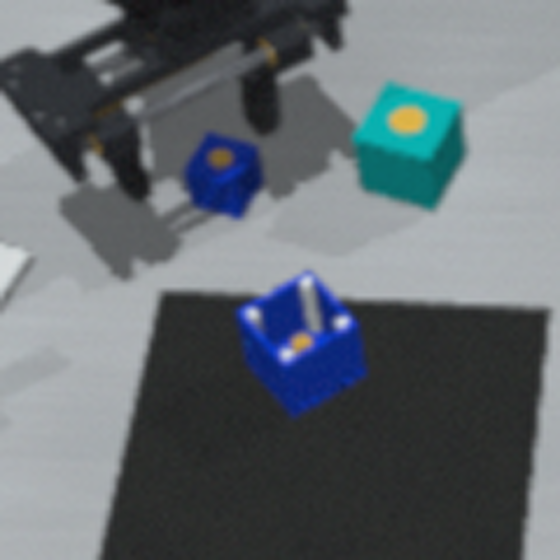

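View pics/t7c.png

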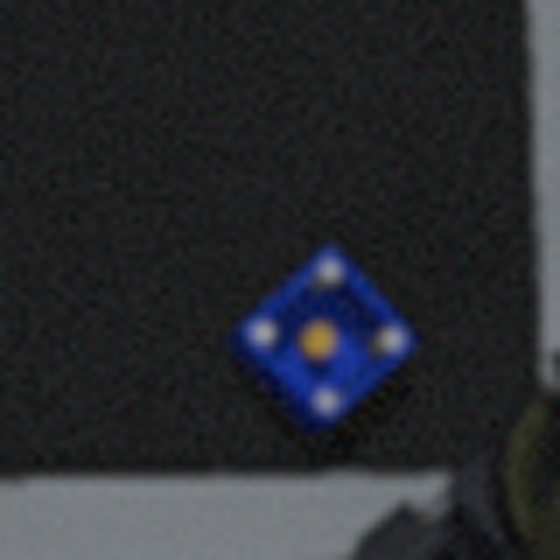

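```bash
python3 - <<'E'
from h import *
cs=[(235,335),(330,245),(418,340),(322,428)]
w=np.array([toworld("top",225+b/7-.4,350+a/7-.4,.053) for a,b in cs]); print(w.mean(0)); v=w-np.roll(w,1,0); print(np.linalg.norm(v,axis=1), np.arctan2(v[:,1],v[:,0]))
c=(.447,-.272);y=.75
plan((*c,.1,y),(*c,.042,y)); print(get_state()["q"].round(2))
E
```

```text
[ 0.44373017 -0.27030097  0.053     ]
[0.05175743 0.05428928 0.05278158 0.05388473] [ 0.72840479 -0.8347907  -2.42088829  2.28788142]
t 9.95 p [ 0.3781 -0.3304  0.1352] yaw 0.7126 tilt 0.18
rows [0.1206 0.0012 0.0465] -0.0187
rows [0.1209 0.0012 0.1239] -0.0187
[ 0.72  0.74 -0.16  2.04  0.3   0.38 -0.53]
```

Request:
jog_arm:
  rows:
    - [[0.05, 0.0012, 0.01], -0.0187]
    - [[0.1, 0.0012, 0.03], -0.0187]
    - [[0.1206, 0.0012, 0.0465], -0.0187]
    - [[0.1206, 0.0012, 0.0465], -0.0187]
    - [[0.1206, 0.0012, 0.08], -0.0187]
    - [[0.1206, 0.0012, 0.11], -0.0187]
    - [[0.1206, 0.0012, 0.1239], -0.0187]
    - [[0.1206, 0.0012, 0.1239], -0.0187]

```text
clock: 10.62
tool_pos: [0.4492, -0.2676, 0.0401]
eef_rot: [0.929, 0.37, -0.001, -0.001]
contact_force: [-0.7, 0.3, 0.3]
opening: 0.819
```

Request:
jog_arm:
  rows:
    - [[0, 0, 0], 0]
    - [[0, 0, 0], 0]
    - [[0, 0, 0], 0]
    - [[0, 0, 0], 0]
    - [[0, 0, 0], 0]
    - [[0, 0, 0], 0]
    - [[0, 0, -0.05], 0]
    - [[0, 0, -0.1], 0]
    - [[0, 0, -0.133], 0]
    - [[0, 0, -0.133], 0]
  gripper: 44
  newtons: 12

```text
clock: 11.45
tool_pos: [0.4528, -0.2696, 0.1461]
eef_rot: [0.929, 0.369, 0.003, 0.003]
contact_force: [0.4, -0.8, -1.8]
opening: 0.592
```

```bash
python3 - <<'E'
from h import *
ims=look("8"); print(get_state()["opening"])
crop(ims,"scene",(215,220),60,"s8c");crop(ims,"top",(265,390),50,"t8c")
# gauge fit
im=cv2.imread("pics/top0.png")
se=np.array([.5115,.1075]); 
plan((*se,.142,1.507),(*se,.051,1.507),(*se,.142,-.064))
E
```

```text
0.5923580559952002
t 11.55 p [ 0.4507 -0.2686  0.1424] yaw 0.757 tilt 0.13
rows [ 4.033e-01 -3.088e-01  1.000e-04] -0.375
rows [ 0.4032 -0.3091  0.1215] -0.375
rows [ 4.033e-01 -3.088e-01  1.000e-04] 0.4105
```

View pics/s8c.png

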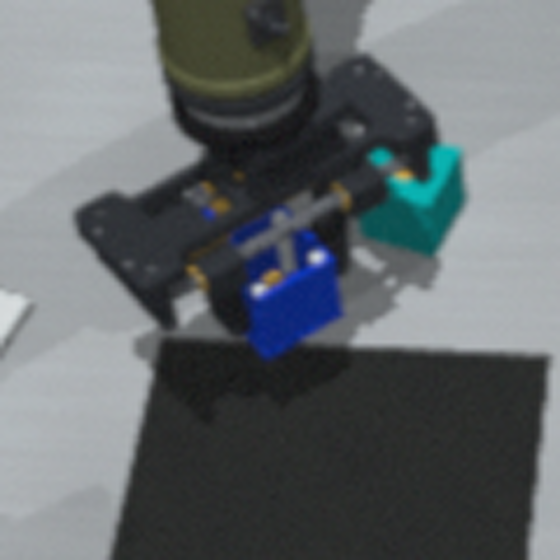

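View pics/t8c.png

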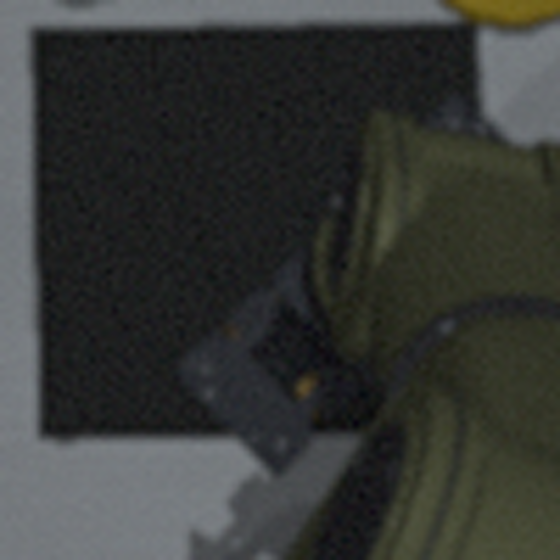

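Request:
jog_arm:
  rows:
    - [[0.02, -0.015, 0], -0.02]
    - [[0.055, -0.042, 0], -0.05]
    - [[0.09, -0.069, 0], -0.09]
    - [[0.125, -0.096, 0], -0.125]
    - [[0.16, -0.122, 0], -0.16]
    - [[0.195, -0.149, 0], -0.195]
    - [[0.23, -0.176, 0], -0.23]
    - [[0.265, -0.203, 0], -0.265]
    - [[0.3, -0.23, 0], -0.3]
    - [[0.335, -0.256, 0], -0.33]
    - [[0.37, -0.283, 0], -0.36]
    - [[0.395, -0.302, 0], -0.375]
    - [[0.4032, -0.309, 0], -0.375]
    - [[0.4032, -0.309, 0], -0.375]
    - [[0.4032, -0.309, 0], -0.375]

```text
clock: 12.8
tool_pos: [0.5099, 0.1065, 0.1404]
eef_rot: [0.729, 0.684, -0.002, -0.0]
contact_force: [0.0, -1.1, -1.2]
opening: 0.587
```

```bash
python3 - <<'E'
from h import *
ims=look("9"); print(get_state()["opening"])
crop(ims,"scene",(255,360),70,"s9c");crop(ims,"top",(245,265),60,"t9c")
plan((.5115,.1075,.142,1.507),(.5115,.1075,.051,1.507))
E
```

```text
0.5945873194657885
t 12.9 p [0.5102 0.1051 0.1408] yaw 1.5041 tilt 0.2
rows [ 0.0033  0.0016 -0.0016] -0.0015
rows [0.0037 0.0018 0.1198] -0.0015
```

View pics/s9c.png

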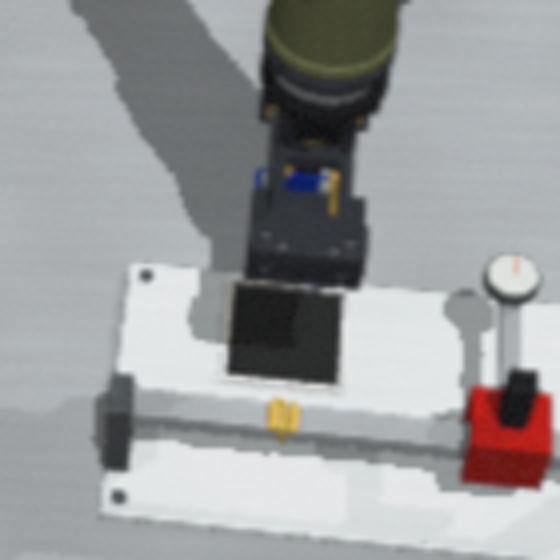

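View pics/t9c.png

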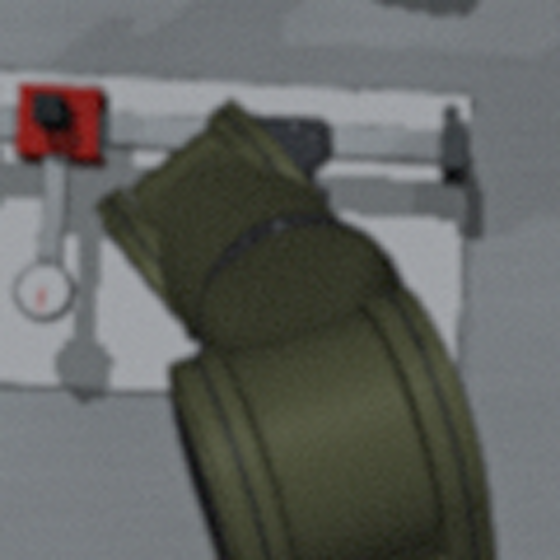

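```bash
python3 - <<'E'
from h import *
print(toworld("scene",268,360.6,.012))
for a,b in [(232,283),(342,293),(335,383),(228,375)]: print(toworld("scene",185+b/4-.4,290+a/4-.4,.012))
E
```

```text
[0.51437394 0.1037714  0.012     ]
[0.47443083 0.06824239 0.012     ]
[0.4784658  0.14357129 0.012     ]
[0.55210048 0.13749152 0.012     ]
[0.54983065 0.0664279  0.012     ]
```

Request:
jog_arm:
  rows:
    - [[0.001, 0.003, 0.03], 0]
    - [[0.001, 0.003, 0.06], 0]
    - [[0.001, 0.003, 0.085], 0]
    - [[0.001, 0.003, 0.1], 0]
    - [[0.001, 0.003, 0.108], 0]
    - [[0.001, 0.003, 0.114], 0]
    - [[0.001, 0.003, 0.118], 0]
    - [[0.001, 0.003, 0.118], 0]
    - [[0.001, 0.003, 0.118], 0]
    - [[0.001, 0.003, 0.118], 0]

```text
clock: 13.73
tool_pos: [0.5136, 0.1085, 0.0537]
eef_rot: [0.729, 0.684, 0.001, 0.0]
contact_force: [1.2, -0.2, -0.2]
opening: 0.592
```

Request:
jog_arm:
  rows:
    - [[0, 0, 0.0015], 0]
    - [[0, 0, 0.0025], 0]
    - [[0, 0, 0.0025], 0]
    - [[0, 0, 0.0025], 0]

```text
clock: 14.07
tool_pos: [0.5136, 0.1086, 0.0519]
eef_rot: [0.729, 0.684, 0.0, 0.0]
contact_force: [-0.8, 0.1, 5.4]
opening: 0.589
```

Request:
jog_arm:
  rows:
    - [[0, 0, 0], 0]
    - [[0, 0, 0], 0]
    - [[0, 0, 0], 0]
    - [[0, 0, 0], 0]
    - [[0, 0, -0.03], 0]
    - [[0, 0, -0.07], 0]
    - [[0, 0, -0.12], 0]
    - [[0, 0, -0.16], 0]
    - [[0.1, -0.03, -0.16], 0]
    - [[0.16, -0.03, -0.16], 0]
    - [[0.16, -0.03, -0.16], 0]
  gripper: 72

```text
clock: 14.98
tool_pos: [0.4985, 0.2307, 0.172]
eef_rot: [0.73, 0.683, 0.001, 0.0]
contact_force: [0.6, 0.8, -0.7]
opening: 0.817
```

```bash
python3 - <<'E'
from h import *
ims=look("10")
print(fitbowl(ims,[.5125,.106,0],.012,cams=("scene",)))
crop(ims,"scene",(255,370),70,"s10c");crop(ims,"top",(235,255),60,"t10c")
plan((.5115,.1075,.142,-.064))
print(get_state()["q"].round(2))
E
```

```text
(array([ 0.51719217,  0.09903333, -0.01844738]), np.float64(0.08305999365146544))
t 15.0833 p [0.4968 0.2393 0.1719] yaw 1.5186 tilt 0.5
rows [-0.1749  0.0287  0.0384] 0.7913
[-0.37  0.73 -0.27  1.87  0.31  0.58 -0.89]
```

View pics/s10c.png

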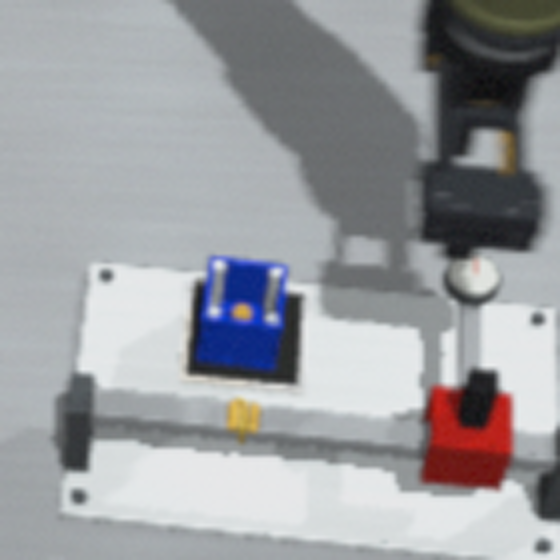

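View pics/t10c.png

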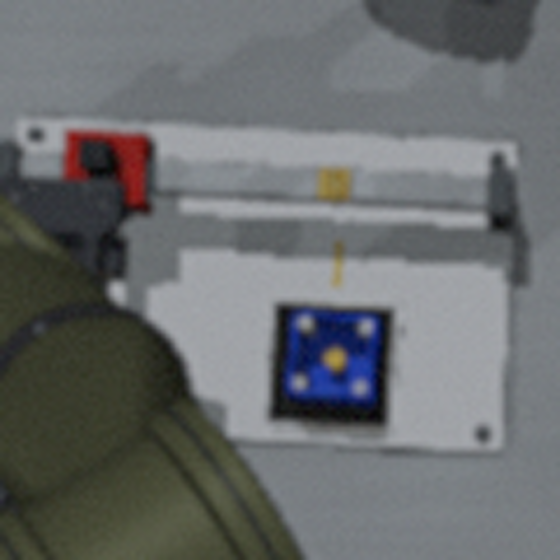

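The bowl stands mouth-up on the seat (gold dot at top crop (335,358), seat centre (333,363)) about 3–5 mm off centre. The fingers are clear. Next is the knob.

```bash
python3 - <<'E'
from h import *
k=120/560
print("knob top",toworld("top",175+153*k-.4,195+97*k-.4,.140)); print("scene",toworld("scene",185+378/4-.4,300+484/4-.4,.140))
for (n,t) in (("top","knob"),("scene","knob"),("top","notch"),("scene","notch")):
    print(n,t,[(np.round(d["pixel"],1),round(d["p"],2),toworld(n,*d["pixel"],.12).round(4)) for d in mark_of(t,n)])
E
```

```text
knob top [0.62534648 0.23523105 0.14      ]
scene [0.62588831 0.23541996 0.14      ]
top knob [(array([210.3, 216.8]), 0.55, array([0.6208, 0.2344, 0.12  ]))]
scene knob [(array([284.4, 420.9]), 0.63, array([0.6278, 0.2395, 0.12  ]))]
top notch [(array([210.9, 267.5]), 0.75, array([0.6171, 0.0932, 0.12  ]))]
scene notch [(array([277. , 362.6]), 0.59, array([0.6146, 0.0993, 0.12  ]))]
```

```bash
python3 - <<'E'
from h import *
plan((.6255,.2353,.20,3.078),(.6255,.2353,.124,3.078))
E
```

```text
t 15.2833 p [0.4984 0.2279 0.1708] yaw 1.5057 tilt 0.13
rows [ 0.0208  0.1685 -0.0391] -0.7861
rows [0.0211 0.1686 0.0622] -0.7861
```

Request:
jog_arm:
  rows:
    - [[0, 0, -0.039], -0.06]
    - [[0.02, 0.03, -0.039], -0.12]
    - [[0.0208, 0.05, -0.039], -0.18]
    - [[0.0208, 0.07, -0.039], -0.24]
    - [[0.0208, 0.09, -0.039], -0.3]
    - [[0.0208, 0.11, -0.039], -0.36]
    - [[0.0208, 0.13, -0.039], -0.42]
    - [[0.0208, 0.15, -0.039], -0.48]
    - [[0.0208, 0.1685, -0.039], -0.54]
    - [[0.0208, 0.1685, -0.039], -0.6]
    - [[0.0208, 0.1685, -0.039], -0.66]
    - [[0.0208, 0.1685, -0.039], -0.72]
    - [[0.0208, 0.1685, -0.039], -0.786]
    - [[0.0208, 0.1685, -0.039], -0.786]
    - [[0.0208, 0.1685, -0.039], -0.786]
    - [[0.0208, 0.1685, -0.039], -0.786]
  gripper: 54

```text
clock: 16.62
tool_pos: [0.6256, 0.2359, 0.2001]
eef_rot: [0.033, 0.999, -0.001, -0.0]
contact_force: [0.3, 0.9, -0.7]
opening: 0.613
```

```bash
python3 - <<'E'
from h import *
ims=look("11")
crop(ims,"scene",(265,390),80,"s11c")
plan((.6255,.2353,.124,3.078))
print(get_state()["q"].round(2),get_state()["contact_force"],get_state()["opening"])
E
```

```text
t 16.7167 p [0.6255 0.2367 0.2004] yaw 3.0769 tilt 0.04
rows [-1.000e-04 -1.800e-03  1.018e-01] -0.0006
[-0.08  0.9  -0.72  1.46  0.65  1.03  0.55] [-0.78664877 -0.149748    0.6558885 ] 0.6117486663218205
```

View pics/s11c.png

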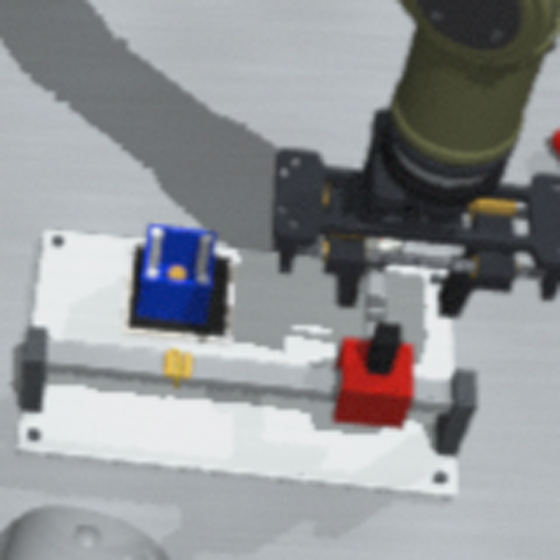

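Request:
jog_arm:
  rows:
    - [[0, -0.001, 0.03], 0]
    - [[0, -0.001, 0.06], 0]
    - [[0, -0.001, 0.085], 0]
    - [[0, -0.001, 0.097], 0]
    - [[0, -0.001, 0.097], 0]
    - [[0, -0.001, 0.097], 0]

```text
clock: 17.22
tool_pos: [0.6255, 0.2368, 0.1279]
eef_rot: [0.031, 1.0, 0.0, 0.0]
contact_force: [0.4, 0.2, 0.0]
opening: 0.61
```

Request:
jog_arm:
  rows:
    - [[0, 0, 0], 0]
    - [[0, 0, 0], 0]
    - [[0, 0, 0], 0]
    - [[0, 0, 0], 0]
    - [[0, 0, 0], 0]
    - [[0, 0, 0], 0]
    - [[0, 0, 0], 0]
    - [[0, 0, 0], 0]
  gripper: 10
  newtons: 20

```text
clock: 17.88
tool_pos: [0.6256, 0.2368, 0.128]
eef_rot: [0.031, 1.0, 0.0, 0.0]
contact_force: [-0.1, 0.5, 1.9]
opening: 0.203
```

```bash
python3 - <<'E'
from h import *
ims=look("12")
crop(ims,"scene",(265,390),80,"s12c")
plan((.6255,.2353,.124,3.078),(.6165,.101,.127,3.078))
print(get_state()["contact_force"],get_state()["opening"])
E
```

```text
t 17.9833 p [0.6256 0.2367 0.128 ] yaw 3.0792 tilt 0.04
rows [ 0.     -0.0019  0.0053] 0.0006
rows [ 0.0008 -0.1814  0.0013] 0.0006
[0.71523676 0.85037511 2.6793095 ] 0.19883821159091133
```

View pics/s12c.png

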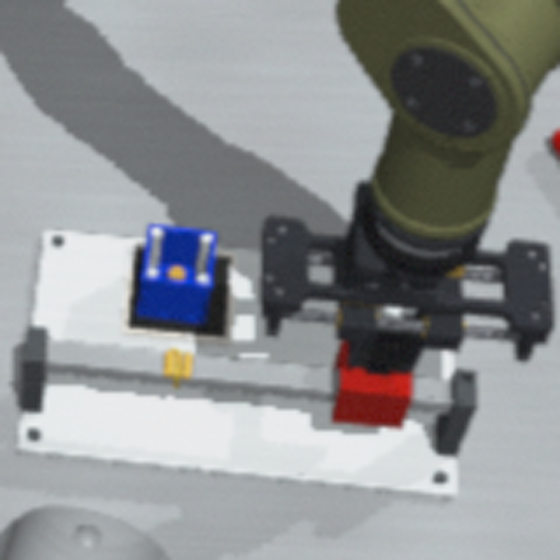

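Request:
jog_arm:
  rows:
    - [[0, -0.008, 0], 0]
    - [[0, -0.025, 0], 0]
    - [[0, -0.045, 0], 0]
    - [[0, -0.065, 0], 0]
    - [[0, -0.085, 0], 0]
    - [[0, -0.105, 0], 0]
    - [[0, -0.12, 0], 0]
    - [[0, -0.132, 0], 0]
    - [[0, -0.141, 0], 0]
    - [[0, -0.147, 0], 0]
    - [[0, -0.149, 0], 0]
    - [[0, -0.149, 0], 0]
    - [[0, -0.149, 0], 0]
  newtons: 25

```text
clock: 19.07
tool_pos: [0.6181, 0.1222, 0.128]
eef_rot: [0.032, 0.999, -0.001, -0.0]
contact_force: [-1.1, -0.8, 7.0]
opening: 0.206
```

```bash
python3 - <<'E'
from h import *
ims=look("13")
crop(ims,"scene",(265,370),70,"s13c");crop(ims,"top",(235,255),60,"t13c")
plan((.6165,.101,.127,3.078))
print(get_state()["contact_force"],get_state()["opening"])
E
```

```text
t 19.1667 p [0.6181 0.1221 0.128 ] yaw 3.0779 tilt 0.17
rows [ 0.0004 -0.0283  0.0014] -0.0001
[-0.98997432 -1.69298781  7.23185485] 0.2029947421384501
```

View pics/s13c.png

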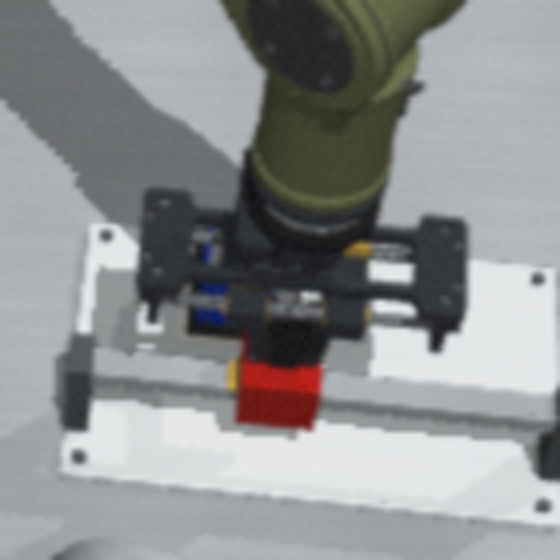

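View pics/t13c.png

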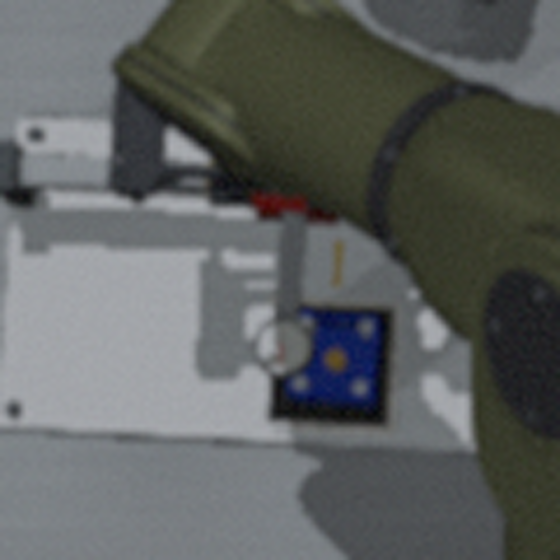

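Request:
jog_arm:
  rows:
    - [[0.0002, -0.004, 0], 0]
    - [[0.0002, -0.008, 0], 0]
    - [[0.0002, -0.011, 0], 0]
    - [[0.0002, -0.012, 0], 0]
    - [[0.0002, -0.012, 0], 0]

```text
clock: 19.58
tool_pos: [0.6176, 0.1142, 0.128]
eef_rot: [0.032, 0.999, -0.001, -0.0]
contact_force: [-1.2, 0.6, 5.4]
opening: 0.204
```

Request:
jog_arm:
  rows:
    - [[0, -0.002, 0], 0]
    - [[0, -0.004, 0], 0]
    - [[0, -0.004, 0], 0]

```text
clock: 19.83
tool_pos: [0.6174, 0.1119, 0.128]
eef_rot: [0.031, 1.0, -0.0, 0.0]
contact_force: [-0.8, 2.3, 6.1]
opening: 0.203
```

Request:
jog_arm:
  rows:
    - [[0, -0.002, 0], 0]
    - [[0, -0.004, 0], 0]
    - [[0, -0.004, 0], 0]

```text
clock: 20.08
tool_pos: [0.6174, 0.1114, 0.128]
eef_rot: [0.031, 1.0, 0.002, 0.0]
contact_force: [2.1, 5.5, 3.3]
opening: 0.2
```

Request:
jog_arm:
  rows:
    - [[0, -0.001, 0], 0]
    - [[0, -0.002, 0], 0]
    - [[0, -0.002, 0], 0]
    - [[0, -0.002, 0], 0]

```text
clock: 20.42
tool_pos: [0.6174, 0.1113, 0.128]
eef_rot: [0.03, 1.0, 0.003, 0.001]
contact_force: [1.0, 7.5, 3.0]
opening: 0.204
```

Request:
jog_arm:
  rows:
    - [[0, -0.001, 0], 0]
    - [[0, -0.002, 0], 0]
    - [[0, -0.002, 0], 0]
    - [[0, -0.002, 0], 0]

```text
clock: 20.75
tool_pos: [0.6173, 0.1109, 0.128]
eef_rot: [0.03, 1.0, 0.004, 0.001]
contact_force: [1.3, 10.4, 0.6]
opening: 0.201
```

```bash
python3 - <<'E'
from h import *
ims=look("14")
crop(ims,"scene",(265,360),50,"s14c");crop(ims,"top",(235,265),40,"t14c")
plan((.6165,.101,.127,3.078)); s=get_state()
print(s["contact_force"],s["moment"],s["opening"])
E
```

```text
t 20.85 p [0.6173 0.1109 0.128 ] yaw 3.0817 tilt 0.43
rows [ 0.0003 -0.0132  0.0013] 0.0018
[1.09706001 9.59668762 0.09938413] [ 1.71297722 -0.3833829  -0.11985848] 0.1996968667847532
```

View pics/s14c.png

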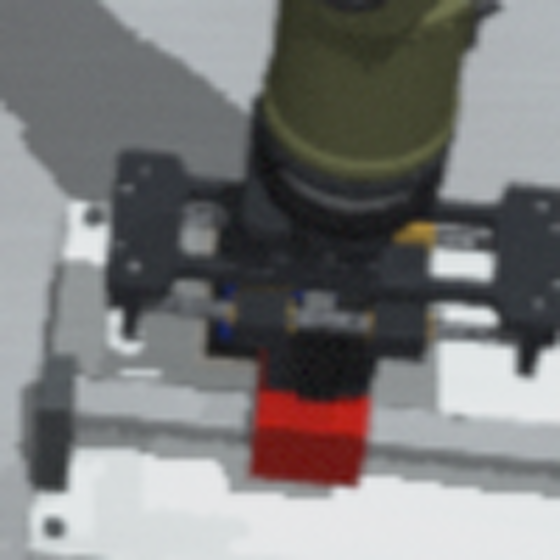

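View pics/t14c.png

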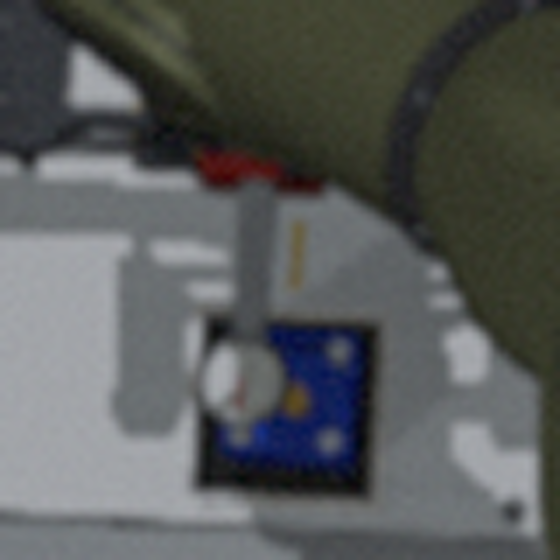

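Request:
jog_arm:
  rows:
    - [[0, -0.001, 0], 0]
    - [[0, -0.001, 0], 0]
    - [[0, -0.001, 0], 0]
    - [[0, -0.001, 0], 0]

```text
clock: 21.18
tool_pos: [0.6173, 0.1108, 0.128]
eef_rot: [0.03, 1.0, 0.004, 0.001]
contact_force: [1.0, 10.1, -0.5]
opening: 0.205
```

Request:
jog_arm:
  rows:
    - [[0, -0.001, 0], 0]
    - [[0, -0.001, 0], 0]
    - [[0, -0.001, 0], 0]
    - [[0, -0.001, 0], 0]

```text
clock: 21.52
tool_pos: [0.6173, 0.1107, 0.128]
eef_rot: [0.03, 1.0, 0.005, 0.001]
contact_force: [1.7, 11.9, -0.6]
opening: 0.199
```

Request:
jog_arm:
  rows:
    - [[0, -0.001, 0], 0]
    - [[0, -0.001, 0], 0]
    - [[0, -0.001, 0], 0]
    - [[0, -0.001, 0], 0]

```text
clock: 21.85
tool_pos: [0.6171, 0.1066, 0.128]
eef_rot: [0.03, 1.0, 0.002, 0.0]
contact_force: [-0.1, 5.6, 4.0]
opening: 0.199
```

Request:
jog_arm:
  rows:
    - [[0, -0.001, 0], 0]
    - [[0, -0.001, 0], 0]
    - [[0, -0.001, 0], 0]
    - [[0, -0.001, 0], 0]

```text
clock: 22.18
tool_pos: [0.6169, 0.1038, 0.128]
eef_rot: [0.031, 1.0, 0.0, 0.0]
contact_force: [-1.4, 3.3, 5.4]
opening: 0.199
```

Request:
jog_arm:
  rows:
    - [[0, -0.0005, 0], 0]
    - [[0, -0.0005, 0], 0]
    - [[0, -0.0005, 0], 0]

```text
clock: 22.43
tool_pos: [0.6168, 0.1026, 0.128]
eef_rot: [0.031, 1.0, -0.0, -0.0]
contact_force: [-1.5, 1.4, 6.9]
opening: 0.204
```

```bash
python3 - <<'E'
from h import *
ims=look("15")
crop(ims,"scene",(265,360),50,"s15c");crop(ims,"top",(235,265),40,"t15c")
plan((.6165,.101,.127,3.078)); s=get_state()
print(s["contact_force"],s["opening"])
E
```

```text
t 22.5333 p [0.6168 0.1026 0.128 ] yaw 3.0789 tilt 0.05
rows [ 0.0003 -0.0022  0.0013] 0.0004
[-1.2846343   1.82038637  6.30213962] 0.20233848564710014
```

View pics/t15c.png

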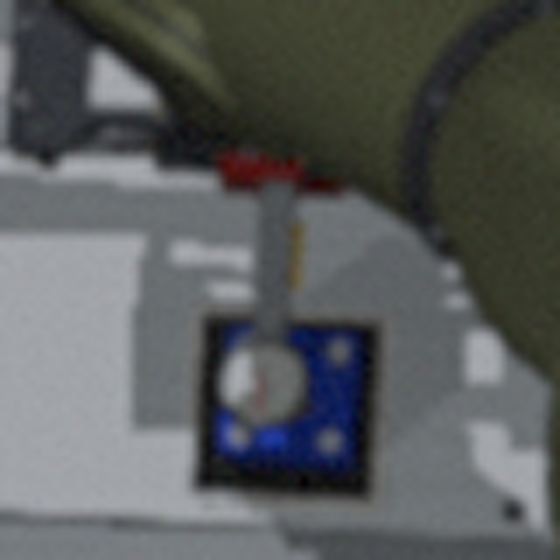

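View pics/s15c.png

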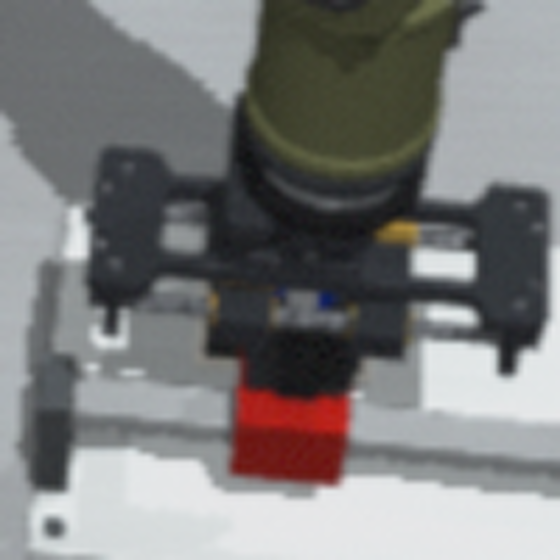

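Request:
jog_arm:
  rows:
    - [[0, -0.0013, 0], 0]
    - [[0, -0.0013, 0], 0]
    - [[0, -0.0013, 0], 0]

```text
clock: 22.78
tool_pos: [0.6167, 0.1007, 0.128]
eef_rot: [0.032, 0.999, -0.001, -0.0]
contact_force: [-1.7, 0.0, 8.1]
opening: 0.199
```

Request:
jog_arm:
  rows:
    - [[0, -0.0013, 0], 0]
    - [[0, -0.0013, 0], 0]
    - [[0, -0.0013, 0], 0]

```text
clock: 23.03
tool_pos: [0.6167, 0.1001, 0.128]
eef_rot: [0.032, 1.0, -0.001, -0.0]
contact_force: [-1.1, 0.3, 7.6]
opening: 0.208
```

Request:
jog_arm:
  rows:
    - [[0, -0.001, 0], 0]
    - [[0, -0.001, 0], 0]
    - [[0, -0.001, 0], 0]

```text
clock: 23.28
tool_pos: [0.6166, 0.0995, 0.128]
eef_rot: [0.031, 1.0, -0.001, -0.0]
contact_force: [-0.8, 0.6, 6.6]
opening: 0.203
```

Request:
jog_arm:
  rows:
    - [[0, -0.001, 0], 0]
    - [[0, -0.001, 0], 0]
    - [[0, -0.001, 0], 0]

```text
clock: 23.53
tool_pos: [0.6166, 0.0992, 0.128]
eef_rot: [0.031, 1.0, -0.0, -0.0]
contact_force: [-1.7, 1.1, 5.8]
opening: 0.205
```

```bash
python3 - <<'E'
from h import *
ims=look("16")
crop(ims,"top",(235,265),40,"t16c")
plan((.6165,.101,.127,3.078)); s=get_state()
print(s["contact_force"],s["opening"])
for n in("top","scene"):
    for t in("knob","notch"): print(n,t,[(np.round(d["pixel"],1),round(d["p"],2),toworld(n,*d["pixel"],.12).round(4)) for d in mark_of(t,n)])
E
```

```text
t 23.6333 p [0.6166 0.0993 0.128 ] yaw 3.0789 tilt 0.04
rows [0.0003 0.0023 0.0014] 0.0004
[-1.20320486  1.79879441  6.49985179] 0.20381738932684135
top knob [(array([211.2, 264.9]), 0.55, array([0.6163, 0.1005, 0.12  ]))]
top notch [(array([209.2, 266.3]), 0.77, array([0.6219, 0.0965, 0.12  ]))]
scene knob [(array([277.1, 360.7]), 0.82, array([0.6151, 0.0947, 0.12  ])), (array([285.9, 379.4]), 0.64, array([0.6378, 0.1394, 0.12  ]))]
scene notch [(array([276.7, 361.6]), 0.79, array([0.6138, 0.0969, 0.12  ]))]
```

View pics/t16c.png

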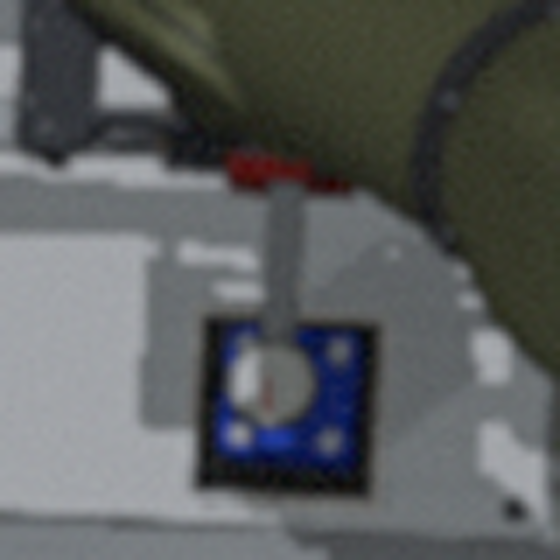

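Request:
jog_arm:
  rows:
    - [[0, -0.001, 0], 0]
    - [[0, -0.001, 0], 0]
    - [[0, -0.001, 0], 0]
    - [[0, -0.001, 0], 0]

```text
clock: 24.17
tool_pos: [0.6166, 0.0991, 0.128]
eef_rot: [0.031, 1.0, 0.0, 0.0]
contact_force: [-0.4, 3.2, 6.2]
opening: 0.201
```

Request:
jog_arm:
  rows:
    - [[0, -0.001, 0], 0]
    - [[0, -0.001, 0], 0]
    - [[0, -0.001, 0], 0]
    - [[0, -0.001, 0], 0]

```text
clock: 24.5
tool_pos: [0.6166, 0.099, 0.128]
eef_rot: [0.031, 1.0, 0.001, 0.0]
contact_force: [-0.2, 4.1, 5.9]
opening: 0.205
```

Resistance set in sharply at y=0.1114 and again at 0.099. That is 12.4 mm apart, which matches the ridge geometry, so the carriage sits in the notch. I'll ease off the push before checking.

Request:
jog_arm:
  rows:
    - [[0, 0.0015, 0], 0]
    - [[0, 0.003, 0], 0]
    - [[0, 0.003, 0], 0]
    - [[0, 0.003, 0], 0]
    - [[0, 0.003, 0], 0]
    - [[0, 0.003, 0], 0]

```text
clock: 25.0
tool_pos: [0.6166, 0.0993, 0.128]
eef_rot: [0.032, 1.0, -0.001, -0.0]
contact_force: [-0.7, -0.1, 7.9]
opening: 0.198
```

```bash
python3 - <<'E'
from h import *
ims=look("17")
crop(ims,"top",(235,265),40,"t17c");crop(ims,"scene",(265,360),60,"s17c")
plan((.6165,.099,.127,3.078)); s=get_state()
print(s["contact_force"],s["opening"],abs(s["qd"]).max())
E
```

```text
t 25.1 p [0.6166 0.0993 0.128 ] yaw 3.0785 tilt 0.12
rows [ 0.0001 -0.0004  0.0013] 0.0002
[-1.59430145  0.8361685   7.54551246] 0.20020165538936852 0.0014735918252416404
```

View pics/t17c.png

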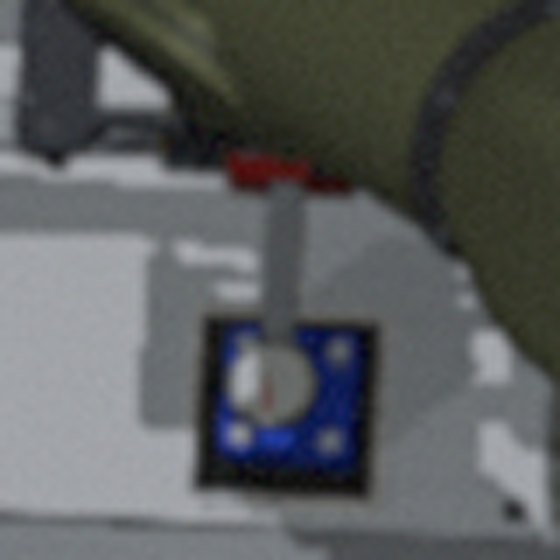

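View pics/s17c.png

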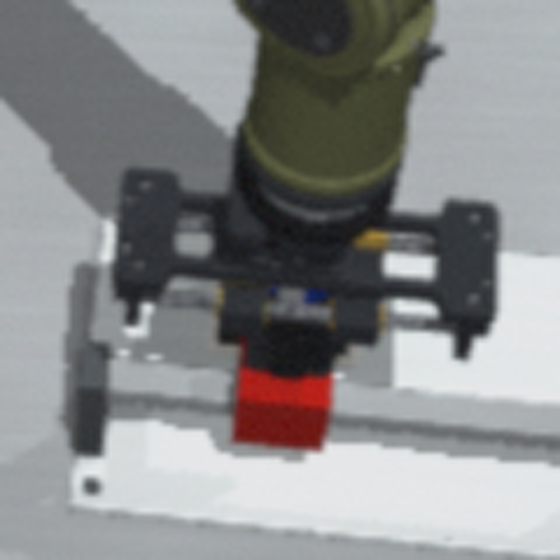

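```bash
python3 - <<'E'
from h import *
print(workorder.finish_job()); s=get_state(); print(s["clock"],s["tool_pos"],s["opening"])
E
```

```text
the job is handed in; nothing more can be done
None
the job is handed in; nothing more can be done
```

The bowl is mouth-up on the seat, let go. The carriage is in the notch with the gripper still holding the knob. I handed the job in after 25.1 s of the 64 s allowed; it reports no verdict.

**What I did**
- **Flip:** My first try, pushing the bowl over, only slid it about 35 mm on the mat. I then pinched it lightly at a top edge so gravity swung it, and lowered and released it. Two of these quarter turns put it mouth-up.
- **Seat:** I set it on the seat, opened the fingers and lifted clear.
- **Carriage:** I gripped the knob across the rail (25 N) and slid the carriage over the ridge into the notch.

**Last checks**
- **Bowl:** it is mouth-up and flat. The top camera put it about 3 mm off the seat centre and the scene picture about 5 mm, against the 15 mm allowed. A contour fit in the scene camera gave roughly 7–8 mm.
- **Carriage:** resistance set in at tool y = 0.111 and again at 0.099. That 12.4 mm gap matches the ridge geometry. It stayed at 0.099 after I eased the push, and the dial stands over the bowl.
- **Knob:** the jaws read about 18 mm, the knob's width.

**What disagreed**
- **Cameras:** the two cameras differ by 2–4 mm. Their notch estimates ran from y = 0.093 to 0.101 (0.109 from the very first look), so I trusted the force readings for the notch.
- **Ridge force:** getting over the first ridge took about 12 N measured, against the roughly 7 N stated.
- **Vertical force:** the sensor showed 6–8 N vertically while holding the knob, which I could not explain.

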